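Seat the spare plug in the casting mould and rock it free

ROBOT

A 7-joint arm with a two-finger parallel gripper is mounted at the origin on the work surface. World frame = base frame: x ahead of the robot, y to its left, z up, the work surface at z = 0. Lengths are in mm, angles in rad, forces in N, time in s.
With the tool pointing down it reaches from about 425 to 875 mm from the base axis. Payload 8.4 kg.
Tool frame: the origin (TCP) lies between the finger pads; the fingertips stand 17 mm ahead of it and the grasp point (between the pads) lies 2 mm behind it; z points along the fingers, y is the line along which they close (so a half turn about z gives the same grasp; the last joint's range is limited). The gripper opens to 85 mm and grips with 20 to 120 N. Pads are 22 mm wide; open, the fingers measure 114 mm over their backs; the gripper's body (76 mm by 85 mm) begins 54 mm behind the grasp point. The pads swing forward as they close: fully open they stand 13 mm farther back than shut.
Start: joints at [-1.391, 0.333, 0.04, 1.465, -0.013, 1.343, -0.059], TCP at [178.884, 624.872, 248.308] pointing down, gripper open.
Joint ranges: [-2.58, 2.58], [-0.38, 2.09], [-1.3, 1.39], [0.25, 2.4], [-1.5, 4.64], [0.08, 2.09], [-2.65, 2.65]. Speed limits (rad/s): [2.22, 2.22, 2.79, 2.79, 3.14, 3.14, 3.14].

INTERFACE

Orientations are given as a unit quaternion [w, x, y, z].
In Python, from cell import telemetry, read_camera, job_done, regions_of, landmark_of gives the robot as it stands.
- The arm moves only by the tool drive_tool, never from a script. Its argument "commands" is a list of rows, each a list of 7 numbers: the shift along the tool's x, y, z in mm, then the turn, a rotation vector about the tool's x, y, z in rad, then the opening, from 0 (shut) to 1 (fully open). In form: [[dx, dy, dz, wx, wy, wz, gripper], ...]. A call has 1 to 20 rows; each row is the pose to reach, as a shift and turn from the pose commanded when the call began, along the tool's axes at that moment; what a row does not reach only later rows make up. A row lasts 1/12 s, in which the tool goes at most 41.7 mm and 7.16 degrees, less where a joint would pass 70% of its speed; a pose out of reach is approached as far as the arm can. A call with a gripper value outside its range is refused whole. The fingers move at their own pace and stop on an object; "newtons" is the grip in N (left out, the last holds). Time passes only in rows, so rows that repeat a pose let the fingers close. It gives the time, the measured TCP pose, the force, the opening and the grip force at its end, in the units of the state.
- telemetry.sense(): the state, without advancing time (a new reading comes with each control period).
- read_camera(name): name is "scene" or "top" or "wrist"; returns a dict with "frame" (384x512x3 uint8, red, green, blue), "depth" (384x512 float32, mm along the optical axis (not along the pixel's ray), 0 where there is no reading), "vertical_fov" (degrees; the focal length in pixels is half the picture's height over the tangent of half this angle, whatever the lens; pixels are square), "cx", "cy" (the principal point, pixels), "R" (3x3) and "t" (3): a world point X has camera coordinates R X + t. Camera axes: x right, y down, z forward; pixel columns grow to the right and rows downward; lengths in mm; the calibration is good to about 2 mm. A picture is of the moment at which its call begins.
- job_done(): hands the job in; it is judged then, once.
Trained networks look in a picture, given as the dict that the camera call returned (one of the last four; its "shot" number tells which), for a name from the list of things; names that differ only in an ending like _2 or _b are one class to them, and where a whole thing is asked for, a point or a joint stands for the part that bears it (a point fixed in the world has none). Each returns a list of dicts, best first, with "score" (0 to 1); they miss things now and then, are a little off and sometimes report something else, mostly with a low value. They report only what shows in the picture. A call takes as long as a camera call. They do not tell look-alikes from the thing itself.
- regions_of(picture, target): "mask" (384x512 bool, what is visible of it) and "box" ([left, top, right, bottom] in pixels, round what is visible of it).
- landmark_of(picture, target): "point" ([row, column] in pixels: a listed point, or the origin of a listed thing).
The state is a dict: "time": time; "joints": joint angles; "dq": joint speeds; "tau": joint torques, N m; "tcp_pos": TCP position; "orientation": TCP orientation; "wrist_force": force on the tool from outside, world axes, zero at the start; "wrist_torque": the same for the moment, N m; "gripper_width": finger opening in mm; "grasp_force": force on a finger pad.
Only numpy, scipy, OpenCV 4.12 (cv2) and the standard library are available. Lean on these libraries where they do the work, as an engineer would, in place of code of your own. Each camera call takes 0.05 s, during which the arm holds its last target. There are 200 camera calls.

TASK

Pick up the plug with the blue grip and lower it gently (do not drop it) into the cone-shaped seat of the round plaster mould until it is fully home and upright. Then check that it is not stuck: rock it clearly to one side in the seat, by about 15 degrees, and leave it fully home and upright again, let go. Leave the green plug and the vase where they stand.

Things in the scene. Friction and masses are not known exactly. Their poses are not given: they have to be found in the camera images.
- blue_plug: White plaster cone, cut-off point down, blue upright grip; stands on its small end. Origin: centre of the small end; z up its axis (round, yaw irrelevant). Above the origin: cone 36 mm diameter at 0 to 80 mm at 26 mm; rim 80 mm diameter to 32 mm; grip 28 mm diameter from 32 to 87 mm (brass collar round its lowest 3 mm is 36 mm, look only). About 0.22 kg.
- mould_seat (a point): Where the blue plug's origin lies when home, on the seat's upright axis. Mould: fixed round white block, 150 mm diameter, 70 mm high, two black bands, blue ring round the seat. Seat: 87 mm wide at the mould's top face, 30 mm above this point, tapering as the plug to 36 mm here; blind hole below. Home, the plug lifts freely; it tips about a point 38 mm above this one, rising about 6 mm.
- green_plug: bystander: a narrower white plaster plug with a green grip (cone 32 to 52 mm diameter, 34 mm high, rim 6 mm, grip 28 mm diameter, 95 mm high in all), standing upright on its small end; origin: centre of its underside. Leave it alone.
- vase: bystander: a small clay-coloured bud vase, 60 mm greatest diameter, 98 mm high, standing upright; origin: centre of its underside. Leave it alone.
There are look-alikes about, which are no part of the job. Leave any purple look-alike of the blue_plug alone. Several things look just like the part that bears mould_seat: the one meant starts nearest to the robot's base.

How it is judged:
By the outcome, as a careful person would: the job done as asked, in the order asked, and still so for the second after the job is handed in, with the robot touching nothing.
It also fails if it takes over 48 s, if anything falls off the work surface, if the arm or the gripper's body presses on something with over 40 N, if the wrist force passes 120 N, or if a joint passes its speed limit or range.

## Working session

There is one attempt and no reset: what is moved stays moved. The work goes in short steps, Python scripts to look and compute and a tool call to move; the robot and the scene stay as the last step left them, time stands still between calls to the robot, and variables do not carry over. Pictures are saved under pics/ and viewed, at most 10 in all, crops included, and the job is handed in when it is done.

Besides the shell and the picture viewer there is one more tool, called after "Request:" as a command line: name --pt "numbers of a row" for each row, then --argument value for the rest. drive_tool: Moves the arm, as the interface text tells. Its arguments: {"type":"object","properties":{"commands":{"type":"array","items":{"type":"array","items":{"type":"number"}}},"newtons":{"type":"number"}},"required":["commands"]}

```bash
mkdir -p pics
cat > h.py <<'E'
import numpy as np, cv2
from cell import telemetry, read_camera, job_done, regions_of, landmark_of
def world(p,r,c,d):
    f=p["frame"].shape[0]/2/np.tan(np.radians(p["vertical_fov"])/2)
    X=np.stack([(np.asarray(c)-p["cx"])/f*d,(np.asarray(r)-p["cy"])/f*d,d*np.ones_like(np.asarray(c,float))],-1)
    return (X-np.asarray(p["t"]))@np.asarray(p["R"])
def mpts(p,m):
    r,c=np.nonzero(m&(p["depth"]>0)); return world(p,r,c,p["depth"][r,c])
def save(p,n,crop=None,k=1):
    f=p["frame"]
    if crop: l,t,r,b=crop; f=f[t:b,l:r]
    cv2.imwrite("pics/"+n,cv2.cvtColor(cv2.resize(f,None,fx=k,fy=k,interpolation=cv2.INTER_CUBIC),cv2.COLOR_RGB2BGR))
E
python3 - <<'E'
from h import *
np.set_printoptions(precision=1,suppress=True)
print(telemetry.sense())
P={}
for cam in("scene","top"):
    p=read_camera(cam);P[cam]=p
    for n in("blue_plug","mould_seat","green_plug","vase"):
        for g in regions_of(p,n)[:5]:
            w=mpts(p,g["mask"]); 
            if len(w)==0: continue
            top=w[w[:,2]>w[:,2].max()-6]
            print(cam,n,round(g["score"],2),np.round(g["box"]),"min",w.min(0),"max",w.max(0),"top",np.median(top,0))
        for g in landmark_of(p,n)[:5]: print("   lm",round(g["score"],2),np.round(g["point"],1))
cv2.imwrite("pics/a.png",cv2.cvtColor(np.vstack([P["scene"]["frame"],P["top"]["frame"]])[:, :],cv2.COLOR_RGB2BGR)[:, :]) if 0 else None
s=np.hstack([P["scene"]["frame"],P["top"]["frame"]]); s=cv2.resize(s,(800,300)); cv2.imwrite("pics/a.png",s[:,:,::-1])
E
```

```text
{'time': 0.0, 'joints': array([-1.4,  0.3,  0. ,  1.5, -0. ,  1.3, -0.1]), 'dq': array([0., 0., 0., 0., 0., 0., 0.]), 'tau': array([  0. , -65.9,   1.4, -40.6,   0. ,   0. ,  -0. ]), 'tcp_pos': array([178.8, 624.5, 247.4]), 'orientation': array([-0. ,  0.1,  1. , -0. ]), 'wrist_force': array([0.3, 0.4, 0.2]), 'wrist_torque': array([-0. ,  0.1, -0.1]), 'grasp_force': 0.0, 'gripper_width': 85.28835823030686}
scene blue_plug 0.92 [397. 196. 426. 223.] min [454.8 383.1  -1.8] max [600.8 473.1  89.6] top [560.6 420.   87.2]
scene blue_plug 0.76 [350. 184. 383. 217.] min [369.4 255.4  -1.1] max [560.6 346.   90.1] top [522.4 294.6  87.1]
scene blue_plug 0.56 [344. 165. 370. 193.] min [277.9 250.6  -1.8] max [512.9 330.4  89.7] top [401.1 287.3  87.2]
   lm 0.9 [221.6 406.4]
   lm 0.87 [211.9 361.4]
   lm 0.62 [193.8 351.4]
scene mould_seat 0.94 [ 88. 175. 137. 221.] min [ 462.6 -533.2    0.8] max [ 610.8 -392.2   72.7] top [ 515.2 -438.4   69.5]
scene mould_seat 0.57 [153. 185. 210. 236.] min [ 403.  -350.2   -2.8] max [ 658.6 -162.6   73.4] top [ 592.  -238.6   69.8]
   lm 0.83 [193.7 107
[... 535 characters left out ...]
blue_plug 0.62 [146. 212. 171. 235.] min [356.7 247.4  -2.7] max [435.2 338.4  94.7] top [394.4 284.3  89.9]
   lm 0.83 [188.  163.6]
top mould_seat 0.79 [292. 152. 339. 199.] min [ 503.4 -330.2   -3.9] max [ 652.  -164.9   77.3] top [ 573.4 -240.3   72.6]
top mould_seat 0.71 [357. 169. 406. 213.] min [ 457.7 -542.9   11. ] max [ 606.6 -394.    77.8] top [ 521.2 -473.6   72.8]
   lm 0.72 [174.5 313.5]
   lm 0.7 [188.4 377.9]
top green_plug 0.74 [210. 191. 221. 208.] min [456.4  85.6  -0.3] max [512.6 139.   99.8] top [481.9 109.3  96.4]
   lm 0.57 [204.3 213.6]
top vase 0.56 [200. 156. 217. 175.] min [579.7 115.7  19.4] max [634.9 173.8 103.4] top [607.4 143.6  99.8]
   lm 0.69 [165.9 209.8]
```

View pics/a.png

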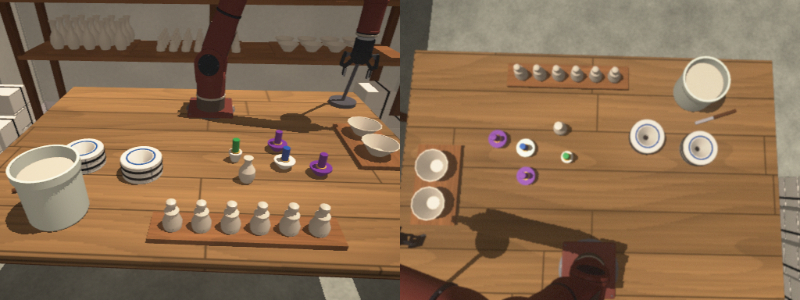

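The pictures show three plug candidates in top-camera pixels. (161,188) is blue at about (520,293) mm. (122,176) and (158,223) look purple.

There are two mould candidates. (315,175) is about 625 mm from the base and (381,191) about 710 mm, so the first fits "nearest to the base". I'll confirm with one enlarged crop.

Run:
```python
from h import *
np.set_printoptions(precision=1,suppress=True)
p=read_camera("top"); save(p,"b.png",(100,140,420,245),2.5)
f=p["frame"].astype(int); d=p["depth"]
r,c=np.mgrid[0:384,0:512]; W=world(p,r,c,d); 
# mould top faces: circle fit from heights
for (l,t,rr,b) in((290,150,341,201),(355,167,408,215)):
    m=np.zeros((384,512),bool); m[t:b,l:rr]=1; m&=(W[...,2]>62)&(d>0)
    u=(m*255).astype(np.uint8); cn=max(cv2.findContours(u,0,1)[0],key=cv2.contourArea)
    (x,y),rad=cv2.minEnclosingCircle(cn); z=np.median(d[m]); print("mould",world(p,y,x,z),rad)
for (l,t,rr,b) in((145,172,178,205),(108,162,137,191),(142,208,175,239)):
    m=np.zeros((384,512),bool); m[t:b,l:rr]=1
    for lo,hi in((76,99),(24,45)):
        k=m&(W[...,2]>lo)&(W[...,2]<hi)&(d>0); print("plug",lo,np.median(W[k],0),(W[k].min(0)+W[k].max(0))/2,f[k].mean(0))
```

```text
mould [ 578.2 -239.1   69.5] 22.10227394104004
mould [ 533.1 -470.    69.5] 22.41666603088379
plug 76 [518.1 294.3  86.7] [518.5 293.5  85.2] [112.4 136.6 187.2]
plug 24 [514.8 289.8  32.7] [518.2 295.3  33.8] [226.1 221.6 204.9]
plug 76 [555.1 419.6  87.3] [555.6 420.9  85.6] [148.9  89.  159.7]
plug 24 [550.6 414.2  32.7] [557.2 422.   33.6] [152.4  93.9 152.3]
plug 76 [395.8 285.4  87.5] [394.5 286.1  85.3] [158.6  96.7 169.7]
plug 24 [394.  282.8  32.8] [395.9 286.7  33.6] [158.2  99.4 159.7]
```

View pics/b.png

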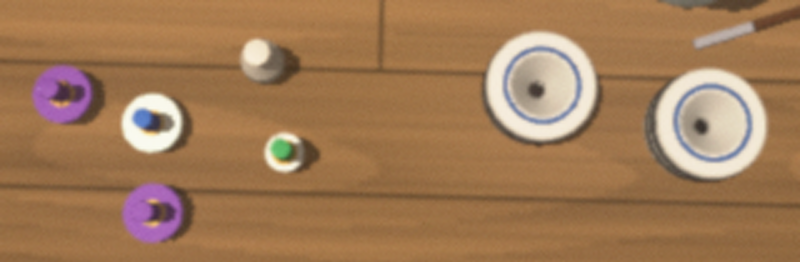

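The crop confirms the white plug with the blue grip at crop (145,120), with purple look-alikes either side. The nearer blue-ringed mould is at crop (541,86). Next I go above the plug.

```bash
cat >> h.py <<'E'
from scipy.spatial.transform import Rotation as Ro
def tool():
    s=telemetry.sense(); q=s["orientation"]; return np.array(s["tcp_pos"]),Ro.from_quat([q[1],q[2],q[3],q[0]]),s
def shift(target):
    p,R,s=tool(); return R.inv().apply(np.array(target)-p)
E
python3 - <<'E'
from h import *
p,R,s=tool(); print(R.as_matrix().round(3), s["orientation"], shift([518,294,190]).round(1))
E
```

```text
[[-0.961  0.275 -0.   ]
 [ 0.275  0.961 -0.   ]
 [ 0.    -0.    -1.   ]] [-1.42556272e-05  1.38952957e-01  9.90298983e-01 -3.66330401e-06] [-417.1 -224.8   58.3]
```

Request:
drive_tool --pt "-417 -225 0 0 0 0 1" --pt "-417 -225 0 0 0 0 1" --pt "-417 -225 0 0 0 0 1" --pt "-417 -225 0 0 0 0 1" --pt "-417 -225 0 0 0 0 1" --pt "-417 -225 0 0 0 0 1" --pt "-417 -225 0 0 0 0 1" --pt "-417 -225 0 0 0 0 1" --pt "-417 -225 0 0 0 0 1" --pt "-417 -225 0 0 0 0 1" --pt "-417 -225 0 0 0 0 1" --pt "-417 -225 0 0 0 0 1" --pt "-417 -225 30 0 0 0 1" --pt "-417 -225 58 0 0 0 1" --pt "-417 -225 58 0 0 0 1" --pt "-417 -225 58 0 0 0 1" --pt "-417 -225 58 0 0 0 1"

```text
time: 2.37
tcp_pos: [518.2, 294.3, 191.8]
orientation: [0.0, 0.139, 0.99, 0.0]
wrist_force: [0.9, 0.2, 0.2]
gripper_width: 85.6
grasp_force: 0.0
```

Run:
```python
from h import *
np.set_printoptions(precision=1,suppress=True)
p=read_camera("wrist"); save(p,"c.png",None,1.2)
for g in regions_of(p,"blue_plug")[:3]:
    w=mpts(p,g["mask"]); print(g["score"],g["box"],w.min(0),w.max(0))
    for lo,hi in((80,95),(26,36)):
        k=w[(w[:,2]>lo)&(w[:,2]<hi)]
        if len(k): 
            (x,y),r=cv2.minEnclosingCircle(k[:,:2].astype(np.float32)); print(lo,np.median(k,0),x,y,r)
print(tool()[0],telemetry.sense()["joints"])
```

```text
0.92 [352.3, 140.2, 438.4, 222.8] [515.2 380.7   1. ] [612.9 460.4  90. ]
80 [553.2 418.6  87.8] 554.860107421875 419.81561279296875 14.0481595993042
26 [543.8 412.2  33.1] 554.9205322265625 420.1545104980469 40.240196228027344
0.72 [158.9, 0.0, 253.2, 93.8] [357.1 246.4   1.1] [433.9 325.5  90.4]
80 [394.9 286.7  88.1] 394.4651184082031 286.2424621582031 13.937479019165039
26 [398.9 289.7  33.3] 394.2986145019531 285.8959045410156 40.05242919921875
0.62 [214.0, 133.7, 296.5, 223.4] [478.2 246.8  -0.2] [571.8 336.1  90. ]
80 [516.4 294.3  88. ] 517.95947265625 294.0231018066406 13.993083953857422
26 [508.5 299.1  33.2] 518.1707763671875 294.09222412109375 40.13576889038086
[518.6 294.6 192.4] [-0.9  0.3  0.3  1.7 -0.1  1.2  0.8]
```

View pics/c.png

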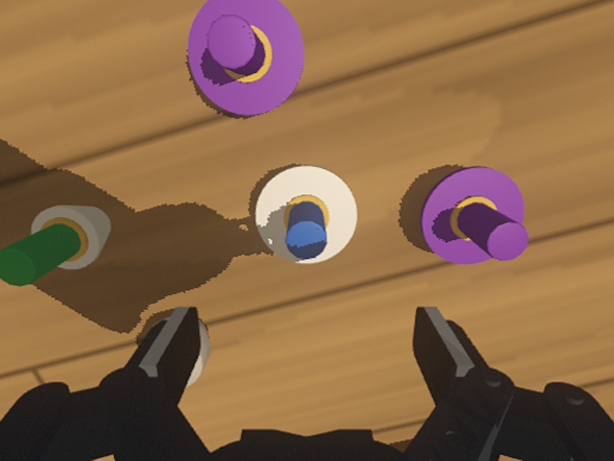

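The wrist view shows the blue plug at (307,235), centred between the fingers at (518,294) mm. Descend and grip.

Request:
drive_tool --pt "0 0 40 0 0 0 1" --pt "0 0 80 0 0 0 1" --pt "0 0 110 0 0 0 1" --pt "0 0 127 0 0 0 1" --pt "0 0 127 0 0 0 1" --pt "0 0 127 0 0 0 1" --pt "0 0 127 0 0 0 0" --pt "0 0 127 0 0 0 0" --pt "0 0 127 0 0 0 0" --pt "0 0 127 0 0 0 0" --pt "0 0 127 0 0 0 0" --pt "0 0 127 0 0 0 0" --pt "0 0 127 0 0 0 0" --pt "0 0 127 0 0 0 0" --pt "0 0 127 0 0 0 0" --pt "0 0 127 0 0 0 0" --newtons 60

```text
time: 3.8
tcp_pos: [518.3, 294.2, 64.3]
orientation: [0.0, 0.139, 0.99, 0.001]
wrist_force: [-2.2, -0.6, 5.6]
gripper_width: 26.6
grasp_force: 58.6
```

Request:
drive_tool --pt "0 0 -20 0 0 0 0" --pt "0 0 -60 0 0 0 0" --pt "0 0 -100 0 0 0 0" --pt "0 0 -130 0 0 0 0" --pt "0 0 -130 0 0 0 0"

```text
time: 4.22
tcp_pos: [520.6, 295.1, 200.4]
orientation: [0.004, 0.139, 0.99, 0.004]
wrist_force: [1.3, 0.2, -1.0]
gripper_width: 27.4
grasp_force: 59.7
```

Request:
drive_tool --pt "-8 -18 0 0 0 0 0" --pt "-20 -49 0 0 0 0 0" --pt "-33 -80 0 0 0 0 0" --pt "-48 -115 0 0 0 0 0" --pt "-62 -150 0 0 0 0 0" --pt "-76 -185 0 0 0 0 0" --pt "-91 -220 0 0 0 0 0" --pt "-105 -255 0 0 0 0 0" --pt "-119 -290 0 0 0 0 0" --pt "-134 -325 0 0 0 0 0" --pt "-148 -360 0 0 0 0 0" --pt "-163 -395 0 0 0 0 0" --pt "-177 -430 0 0 0 0 0" --pt "-190 -460 0 0 0 0 0" --pt "-198 -482 0 0 0 0 0" --pt "-204 -496 0 0 0 0 0" --pt "-204 -496 0 0 0 0 0" --pt "-204 -496 0 0 0 0 0" --pt "-204 -496 0 0 0 0 0"

```text
time: 5.8
tcp_pos: [577.4, -238.0, 192.7]
orientation: [-0.001, 0.139, 0.99, 0.0]
wrist_force: [0.4, 0.4, -2.3]
gripper_width: 26.6
grasp_force: 59.7
```

Run:
```python
from h import *
np.set_printoptions(precision=1,suppress=True)
print(tool()[0],telemetry.sense()["joints"],telemetry.sense()["wrist_force"])
P=[]
for cam in("wrist","scene"):
    p=read_camera(cam);P.append(p["frame"])
    r,c=np.mgrid[0:384,0:512]; W=world(p,r,c,p["depth"]); f=p["frame"].astype(int)
    near=(np.hypot(W[...,0]-578,W[...,1]+239)<85)&(p["depth"]>0)
    ms=near&(W[...,2]>60)&(W[...,2]<76)
    u=(ms*255).astype(np.uint8); w=W[ms]
    if len(w):
        d=np.hypot(*(w[:,:2]-[578,-239]).T)
        blue=ms&(f[...,2]>f[...,0]+35); b=W[blue]
        print(cam,len(w),w.min(0),w.max(0),np.median(w,0))
        def fit(q):
            A=np.c_[2*q[:,:2],np.ones(len(q))]; s=np.linalg.lstsq(A,(q[:,:2]**2).sum(1),rcond=None)[0]; return s[:2],np.sqrt(s[2]+s[0]**2+s[1]**2)
        if len(b)>10: print("ring",len(b),fit(b))
    for g in regions_of(p,"mould_seat")[:2]:
        q=mpts(p,g["mask"]); print(cam,"mask",g["box"],q.min(0),q.max(0))
    # plug in hand
    for g in regions_of(p,"blue_plug")[:4]:
        q=mpts(p,g["mask"]); print(cam,"plug",g["score"],g["box"],q.min(0),q.max(0),np.median(q,0))
cv2.imwrite("pics/d.png",cv2.resize(np.hstack(P),(800,300))[:,:,::-1])
```

```text
[ 577.4 -238.   192.7] [-0.2  0.4  0.6  1.6 -0.2  1.2  1.8] [ 0.4  0.4 -2.3]
wrist 11825 [ 504.  -315.9   60. ] [ 630.1 -166.3   74.2] [ 543.5 -228.2   71.1]
ring 1233 (array([ 578.6, -241.5]), np.float64(50.28030544755502))
wrist mask [164.7, 99.1, 344.6, 237.2] [ 502.5 -343.8   -0.6] [ 664.4 -153.5  162.6]
wrist mask [0.0, 114.7, 103.1, 292.5] [ 460.2 -548.2   -0.1] [ 639.3 -395.    74.2]
wrist plug 0.72 [185.4, 173.1, 328.5, 338.6] [ 537.  -342.     0.3] [ 775.1 -185.6  218.1] [ 565.4 -235.   162.5]
scene 1086 [ 508.5 -312.6   60. ] [ 657.4 -164.1   73.9] [ 590.5 -237.    69.2]
ring 116 (array([ 580.2, -240.1]), np.float64(50.34306669930916))
scene mask [88.7, 173.1, 138.3, 225.1] [ 334.4 -602.4   -3.8] [ 766.4 -368.5  190.8]
scene plug 0.89 [394.4, 193.8, 426.0, 223.5] [422.  382.2  -2.5] [597.9 495.1  90.1] [567.7 416.6  33.4]
scene plug 0.83 [341.2, 166.2, 372.7, 194.2] [290.8 248.5  -2.2] [437.6 344.4  89.9] [406.9 284.9  32.9]
scene plug 0.71 [164.4, 150.7, 196.8, 186.9] [ 267.  -368.2   -2.4] [ 620.3 -195.8  217.5] [ 590.9 -235.1  160.8]
```

View pics/d.png

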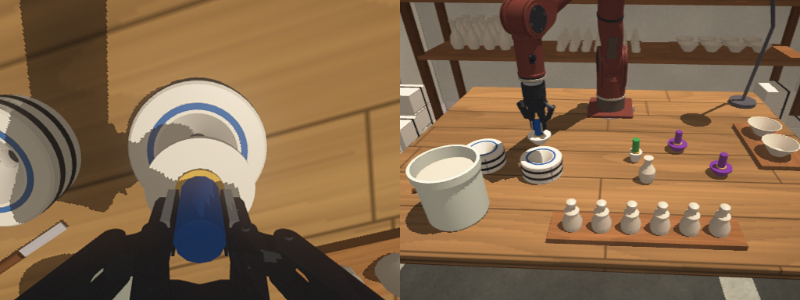

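The plug hangs over the mould (wrist view: rim at (200,175), ring around it). I now measure the rim's centre and tilt against the mould's outline.

Run:
```python
from h import *
np.set_printoptions(precision=2,suppress=True)
p=read_camera("wrist")
r,c=np.mgrid[0:384,0:512]; W=world(p,r,c,p["depth"]); f=p["frame"].astype(int)
near=(np.hypot(W[...,0]-578,W[...,1]+239)<60)&(p["depth"]>0)
sat=f.max(2)-f.min(2)
m=near&(W[...,2]>152)&(W[...,2]<172)&(sat<45)&(f.min(2)>110)
q=W[m]; A=np.c_[q[:,:2]-[578,-239],np.ones(len(q))]
for _ in range(4):
    s=np.linalg.lstsq(A,q[:,2],rcond=None)[0]; e=abs(q[:,2]-A@s); k=e<1.5; q,A=q[k],A[k]
print("rim plane",s,len(q)); h=cv2.convexHull(q[:,:2].astype(np.float32))[:,0]
from scipy.optimize import least_squares
def circ(h,R):
    o=least_squares(lambda v:np.hypot(h[:,0]-v[0],h[:,1]-v[1])-R,[578,-239],loss="soft_l1"); return o.x,np.abs(o.fun).max()
hh=h; print("rim",circ(hh,40), q.min(0),q.max(0))
n=(np.hypot(W[...,0]-578,W[...,1]+239)<90)&(abs(W[...,2]-70)<3.5)
u=W[n]; hu=cv2.convexHull(u[:,:2].astype(np.float32))[:,0]; print("mould",circ(hu,75),u.min(0),u.max(0))
b=near&(abs(W[...,2]-70)<4)&(f[...,2]>f[...,0]+35); print("ring",circ(W[b],50),circ(W[b],48),b.sum())
```

```text
rim plane [ -0.     0.   162.18] 5498
rim (array([ 577.55, -238.72]), np.float64(10.466793857371016)) [ 537.45 -267.1   160.68] [ 603.26 -198.82  163.65]
mould (array([ 579.1 , -241.28]), np.float64(0.9827523424658722)) [ 504.1  -316.14   66.5 ] [ 631.91 -166.32   73.49]
ring (array([ 578.47, -241.28]), np.float64(3.626721591609879)) (array([ 576.47, -239.89]), np.float64(5.0072048115006)) 1268
```

Request:
drive_tool --pt "-2 -2 10 0 0 0 0" --pt "-2 -2 35 0 0 0 0" --pt "-2 -2 55 0 0 0 0" --pt "-2 -2 67 0 0 0 0" --pt "-2 -2 75 0 0 0 0" --pt "-2 -2 79 0 0 0 0" --pt "-2 -2 82 0 0 0 0" --pt "-2 -2 82 0 0 0 0" --pt "-2 -2 82 0 0 0 0"

```text
time: 6.9
tcp_pos: [579.3, -241.9, 112.1]
orientation: [0.001, 0.139, 0.99, -0.0]
wrist_force: [0.8, 0.4, -1.8]
gripper_width: 26.6
grasp_force: 59.7
```

```bash
cat > seat.py <<'E'
from h import *
np.set_printoptions(precision=2,suppress=True)
from scipy.optimize import least_squares
def circ(h,R):
    o=least_squares(lambda v:np.hypot(h[:,0]-v[0],h[:,1]-v[1])-R,[578,-239],loss="soft_l1"); return o.x,np.abs(o.fun).max()
def plane(q):
    A=np.c_[q[:,:2]-[578,-240],np.ones(len(q))]
    for _ in range(5):
        s=np.linalg.lstsq(A,q[:,2],rcond=None)[0]; e=abs(q[:,2]-A@s); k=e<2.; q,A=q[k],A[k]
    return s,q
t,R,s=tool(); print("tcp",t,"F",s["wrist_force"],"T",s["wrist_torque"],"w",s["gripper_width"])
p=read_camera("wrist")
r,c=np.mgrid[0:384,0:512]; W=world(p,r,c,p["depth"]); f=p["frame"].astype(int)
d=np.hypot(W[...,0]-579,W[...,1]+241); sat=f.max(2)-f.min(2); ok=(p["depth"]>0)&(sat<45)&(f.min(2)>90)
m,q1=plane(W[ok&(d>56)&(d<76)&(abs(W[...,2]-70)<5)]); print("mould top plane",m,len(q1))
a,q2=plane(W[ok&(d<39)&(d>17)&(W[...,2]>62)&(W[...,2]<100)]); print("rim plane",a,len(q2),"tilt deg",np.degrees(np.hypot(a[0]-m[0],a[1]-m[1])),"rim above mould",a[2]-m[2])
h=cv2.convexHull(q2[:,:2].astype(np.float32))[:,0]; print("rim c",circ(h[h[:,1]<1e9],40))
E
python3 seat.py
```

```text
tcp [ 579.28 -241.93  112.1 ] F [ 0.78  0.44 -1.77] T [ 0.03 -0.03 -0.02] w 26.595767496422223
mould top plane [ 0.  -0.  71.1] 15203
rim plane [ 0.01 -0.   80.94] 5657 tilt deg 0.6653915341359384 rim above mould 9.83516170939987
rim c (array([ 580.17, -241.56]), np.float64(2.0115831956135324))
```

Request:
drive_tool --pt "0 0 2 0 0 0 0" --pt "0 0 3.5 0 0 0 0" --pt "0 0 5 0 0 0 0" --pt "0 0 6 0 0 0 0" --pt "0 0 6.5 0 0 0 0" --pt "0 0 6.5 0 0 0 0" --pt "0 0 6.5 0 0 0 0"

```text
time: 7.53
tcp_pos: [579.1, -241.3, 105.0]
orientation: [0.0, 0.139, 0.99, 0.0]
wrist_force: [-0.3, 2.0, 2.4]
gripper_width: 26.5
grasp_force: 60.1
```

```bash
python3 seat.py
```

```text
tcp [ 579.09 -241.31  105.03] F [-0.32  2.03  2.37] T [ 0.49  0.07 -0.03] w 26.472706983998577
mould top plane [ 0.   -0.   71.11] 16424
rim plane [-0.    0.   73.79] 6487 tilt deg 0.21065571817440465 rim above mould 2.6732593064421906
rim c (array([ 580.15, -241.43]), np.float64(1.8379160051427945))
```

Request:
drive_tool --pt "0 0.6 0.3 0 0 0 0" --pt "0 0.6 0.6 0 0 0 0" --pt "0 0.6 0.9 0 0 0 0" --pt "0 0.6 1.2 0 0 0 0" --pt "0 0.6 1.2 0 0 0 0"

```text
time: 8.0
tcp_pos: [579.2, -241.1, 104.7]
orientation: [0.0, 0.139, 0.99, 0.0]
wrist_force: [-4.7, 3.1, 9.7]
gripper_width: 26.6
grasp_force: 61.1
```

```bash
python3 seat.py
```

```text
tcp [ 579.16 -241.06  104.69] F [-4.73  3.1   9.74] T [0.7  0.88 0.  ] w 26.621101271874657
mould top plane [ 0.   -0.   71.11] 16553
rim plane [ 0.    0.   73.51] 6503 tilt deg 0.11908146808173901 rim above mould 2.40240496633281
rim c (array([ 580.18, -241.4 ]), np.float64(1.7231567091329438))
```

Request:
drive_tool --pt "0.5 0.3 0 0 0 0 0" --pt "0.5 0.3 0.2 0 0 0 0" --pt "0.5 0.3 0.2 0 0 0 0" --pt "0.5 0.3 0 0 0 0 0.6" --pt "0.5 0.3 0 0 0 0 0.6" --pt "0.5 0.3 0 0 0 0 0.6" --pt "0.5 0.3 0 0 0 0 0.6" --pt "0.5 0.3 0 0 0 0 0.6"

```text
time: 8.72
tcp_pos: [578.5, -240.8, 103.4]
orientation: [-0.0, 0.139, 0.99, -0.0]
wrist_force: [0.2, 0.7, -0.6]
gripper_width: 51.4
grasp_force: 0.0
```

```bash
python3 seat.py
```

```text
tcp [ 578.49 -240.77  103.42] F [ 0.22  0.73 -0.58] T [ 0.05 -0.04  0.04] w 51.42962676547648
mould top plane [ 0.   -0.   71.11] 16881
rim plane [ 0.   -0.   73.51] 7601 tilt deg 0.04263696908622617 rim above mould 2.4000453754297553
rim c (array([ 579.9 , -241.36]), np.float64(2.207812937340968))
```

Home: rim 2.4 mm above the mould top, tilt 0.04°, free of the gripper. Regrip to rock it.

Request:
drive_tool --pt "0 0 0 0 0 0 0" --pt "0 0 0 0 0 0 0" --pt "0 0 0 0 0 0 0" --pt "0 0 0 0 0 0 0" --pt "0 0 0 0 0 0 0" --pt "0 0 0 0 0 0 0" --pt "0 0 0 0 0 0 0" --newtons 70

```text
time: 9.35
tcp_pos: [578.6, -240.7, 103.7]
orientation: [0.0, 0.139, 0.99, -0.0]
wrist_force: [-1.7, -0.3, 3.0]
gripper_width: 26.6
grasp_force: 68.6
```

Request:
drive_tool --pt "0 1.1 -1.2 0.044 0 0 0" --pt "0 2.2 -2.4 0.087 0 0 0" --pt "0 2.2 -2.4 0.087 0 0 0"

```text
time: 9.6
tcp_pos: [579.4, -238.1, 105.9]
orientation: [-0.006, 0.138, 0.989, -0.045]
wrist_force: [-1.4, -1.9, -0.4]
gripper_width: 26.6
grasp_force: 69.8
```

Request:
drive_tool --pt "0 1.0 -1.0 0.044 0 0 0" --pt "0 2.0 -2.0 0.087 0 0 0" --pt "0 3.2 -2.6 0.135 0 0 0" --pt "0 4.3 -3.2 0.183 0 0 0" --pt "0 4.3 -3.2 0.183 0 0 0" --pt "0 4.3 -3.2 0.183 0 0 0"

```text
time: 10.1
tcp_pos: [580.5, -233.6, 108.3]
orientation: [-0.019, 0.137, 0.981, -0.133]
wrist_force: [-0.1, -0.2, -1.9]
gripper_width: 26.7
grasp_force: 70.3
```

```bash
sed 's/<2\.;/<1.5;/; s/W\[...,2\]>62/W[...,2]>58/' seat.py > seat2.py
cat >> seat2.py <<'E'
save(p,"e.png",None,1.2)
print("tool tilt",np.degrees(np.arccos(-R.as_matrix()[2,2])),"plane tilt",np.degrees(np.arctan(np.hypot(a[0],a[1]))))
E
python3 seat2.py
```

```text
tcp [ 580.45 -233.58  108.35] F [-0.05 -0.24 -1.93] T [ 0.43 -0.08 -0.02] w 26.696316529661022
mould top plane [ 0.   -0.   71.09] 14193
rim plane [-0.07 -0.27 78.59] 6138 tilt deg 15.95583795818991 rim above mould 7.497947635823039
rim c (array([ 580.29, -240.83]), np.float64(3.277594695729533))
tool tilt 15.439617690394877 plane tilt 15.613574363016886
```

View pics/e.png

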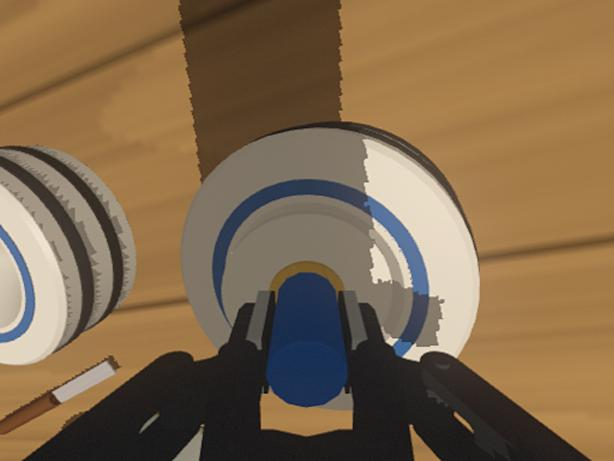

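The view shows the plug tilted about 15.5° in the ring, rim at (310,250). It carries its own weight, so I lower slightly to feel the seat.

Request:
drive_tool --pt "0 0.1 0.4 0 0 0 0" --pt "0 0.2 0.8 0 0 0 0" --pt "0 0.3 1.1 0 0 0 0" --pt "0 0.3 1.1 0 0 0 0" --pt "0 0.3 1.1 0 0 0 0"

```text
time: 10.57
tcp_pos: [580.4, -234.3, 107.7]
orientation: [-0.019, 0.138, 0.981, -0.133]
wrist_force: [-0.1, 0.0, -2.4]
gripper_width: 26.4
grasp_force: 70.3
```

Request:
drive_tool --pt "0 0.1 0.3 0 0 0 0" --pt "0 0.2 0.6 0 0 0 0" --pt "0 0.25 0.9 0 0 0 0" --pt "0 0.25 0.9 0 0 0 0" --pt "0 0.25 0.9 0 0 0 0"

```text
time: 10.98
tcp_pos: [580.6, -234.3, 107.1]
orientation: [-0.019, 0.138, 0.981, -0.133]
wrist_force: [-0.6, -0.3, 3.5]
gripper_width: 26.4
grasp_force: 70.7
```

Request:
drive_tool --pt "0 0 -0.5 0 0 0 0" --pt "0 -1.2 0.2 -0.048 0 0 0" --pt "0 -2.3 0.7 -0.095 0 0 0" --pt "0 -3.2 1.4 -0.139 0 0 0" --pt "0 -4.1 2.2 -0.183 0 0 0" --pt "0 -5.0 3.2 -0.227 0 0 0" --pt "0 -5.85 4.2 -0.27 0 0 0" --pt "0 -5.85 4.4 -0.27 0 0 0" --pt "0 -5.75 4.8 -0.27 0 0 0" --pt "0 -5.75 4.8 -0.27 0 0 0" --pt "0 -5.75 4.8 -0.27 0 0 0"

```text
time: 11.9
tcp_pos: [578.5, -240.8, 103.8]
orientation: [-0.0, 0.139, 0.99, -0.001]
wrist_force: [-2.8, -0.1, 2.2]
gripper_width: 26.2
grasp_force: 72.0
```

```bash
python3 seat.py
```

```text
tcp [ 578.55 -240.8   103.79] F [-2.76 -0.06  2.16] T [-0.03  0.4  -0.06] w 26.189420065047347
mould top plane [ 0.   -0.   71.12] 16482
rim plane [ 0.   -0.   73.48] 6449 tilt deg 0.07609810885548504 rim above mould 2.3631752743882686
rim c (array([ 580.19, -241.26]), np.float64(2.229193291054841))
```

Back home and upright. Release and withdraw straight up.

Request:
drive_tool --pt "0.2 0 0.3 0 0 0 0" --pt "0.2 0 0.3 0 0 0 0" --pt "0.2 0 0 0 0 0 0.7" --pt "0.2 0 0 0 0 0 0.7" --pt "0.2 0 0 0 0 0 0.7" --pt "0.2 0 0 0 0 0 0.7" --pt "0.2 0 0 0 0 0 0.7" --pt "0.2 0 -15 0 0 0 0.7" --pt "0.2 0 -45 0 0 0 0.7" --pt "0.2 0 -80 0 0 0 0.7" --pt "0.2 0 -110 0 0 0 0.7" --pt "0.2 0 -120 0 0 0 0.7" --pt "0.2 0 -120 0 0 0 0.7" --pt "0.2 0 -120 0 0 0 0.7"

```text
time: 13.12
tcp_pos: [578.5, -240.6, 223.6]
orientation: [0.0, 0.139, 0.99, 0.0]
wrist_force: [-0.2, 0.4, -0.2]
gripper_width: 59.8
grasp_force: 0.0
```

```bash
python3 seat2.py; python3 -c "
from h import *
p=read_camera('scene'); save(p,'f2.png',(120,120,450,260),2.4)"
```

```text
tcp [ 578.5  -240.61  223.57] F [-0.23  0.4  -0.17] T [-0.04 -0.01  0.05] w 59.760331168981956
mould top plane [-0.   -0.   71.09] 7500
rim plane [ 0.   -0.   73.51] 3468 tilt deg 0.21673401943535964 rim above mould 2.422296172525691
rim c (array([ 578.99, -241.11]), np.float64(1.5769213530018789))
tool tilt 0.03669418674881304 plane tilt 0.21745821556824138
```

View pics/f2.png

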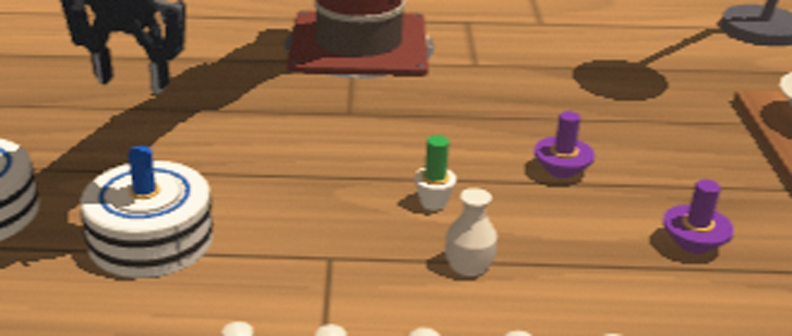

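The blue plug sits home and upright at crop (143,185). The green plug, vase and purple plugs have not moved, and the gripper is clear.

```bash
python3 -c "
from cell import job_done
print(job_done())"
```

```text
the job is handed in; nothing more can be done
None
```

The blue plug was lowered into the nearest mould, rocked about 15° in the seat, and left fully home and upright with the gripper clear; the job is handed in at about 13 s of robot time.

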